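Release the child latch and drop the paint cupboard's door

ROBOT

A 6-joint arm with a two-finger parallel gripper is mounted at the origin on the work surface. World frame = base frame: x ahead of the robot, y to its left, z up, the work surface at z = 0. Lengths are in m, angles in rad, forces in N, time in s.
With the tool pointing down it reaches from about 0.325 to 0.85 m from the base axis. Payload 4.4 kg.
Tool frame: the origin (TCP) lies on the mounting face of the last link; the fingertips stand 199 mm ahead of it and the grasp point (between the pads) lies 180 mm ahead of it; z points along the fingers, y is the line along which they close (so a half turn about z gives the same grasp; the last joint's range is limited). The gripper opens to 94 mm and grips with 3 to 60 N. Pads are 16 mm wide; open, the fingers measure 119 mm over their backs; the gripper's body (75 mm by 177 mm) begins 78 mm behind the grasp point.
Start: joints at [1.095, 0.207, 1.542, -0, 1.393, -0.15], TCP at [0.184, 0.545, 0.405] pointing down, gripper open.
Joint ranges: [-2.73, 2.73], [-0.86, 2.22], [0.23, 2.46], [-1.11, 4.25], [0.08, 2.63], [-2.82, 2.82]. Speed limits (rad/s): [2.79, 2.79, 3.14, 3.14, 3.14, 3.14].

INTERFACE

Orientations are given as a unit quaternion [x, y, z, w].
In Python, from station import * gives the robot as it stands.
- The arm moves only by the tool step_arm, never from a script. Its argument "rows" is a list that holds one entry, the list of rows, each a list of 5 numbers: the opening, from 0 (shut) to 1 (fully open), then the shift along the tool's x, y, z in mm, then the turn about the tool's z in degrees. A call has exactly 8 rows; each row is the pose to reach, as a shift and turn from the pose commanded when the call began, along the tool's axes at that moment; what a row does not reach only later rows make up. A row lasts 1/10 s, in which the tool goes at most 50 mm and 8.59 degrees, less where a joint would pass 70% of its speed; a pose out of reach is approached as far as the arm can. A call with a gripper value outside its range is refused whole. The fingers move at their own pace and stop on an object; "newtons" is the grip in N (left out, the last holds). Time passes only in rows, so rows that repeat a pose let the fingers close, or fill a call up. It gives the time, the measured TCP pose, the force, the opening and the grip force at its end, in the units of the state.
- observe(): the state, without advancing time (a new reading comes with each control period).
- capture(name): name is "scene" or "top" or "wrist"; returns a dict with "img" (480x640x3 uint8, blue, green, red), "fx", "fy", "cx", "cy" (pixels), "D" ([k1, k2, p1, p2, k3] as OpenCV has them; the pictures are not rectified), "R" (3x3) and "t" (3): a world point X has camera coordinates R X + t; the wrist camera has in their place "mount" (4x4, takes a point from camera to tool coordinates, whose origin is the TCP and whose axes are the flange's). Camera axes: x right, y down, z forward; pixel columns grow to the right and rows downward; lengths in m; the calibration is good to about 2 mm. A picture is of the moment at which its call begins: read the wrist's pose just before it. There is no depth.
- hand_in(): hands the job in; it is judged then, once.
Trained networks look in the newest picture that a camera, given by its name, has taken for a name from the list of things; names that differ only in an ending like _2 or _b are one class to them, and where a whole thing is asked for, a point or a joint stands for the part that bears it (a point fixed in the world has none). Each returns a list of dicts, best first, with "confidence" (0 to 1); they miss things now and then, are a little off and sometimes report something else, mostly with a low value. They report only what shows in the picture. A call takes as long as a camera call.
- recognise(name, camera): "position" ([x, y, z] in m, in world coordinates, good to about 4 mm: the middle of the surface that is visible of it).
- silhouettes(name, camera): "region" (480x640 bool, what is visible of it).
The state is a dict: "time_s": time; "joints": joint angles; "dq": joint speeds; "joint_torque": joint torques, N m; "eef_pos": TCP position; "orientation": TCP orientation; "ft_force": force on the tool from outside, world axes, zero at the start; "moment": the same for the moment, N m; "grip_width": finger opening in m; "finger_force": force on a finger pad.
Only numpy, scipy, OpenCV 4.12 (cv2) and the standard library are available. Lean on these libraries where they do the work, as an engineer would, in place of code of your own. Each camera call takes 0.05 s, during which the arm holds its last target. There are 200 camera calls.

TASK

The low grey paint cupboard on the workbench is kept shut by a child-safety latch. Reach down through the finger gap behind the top edge of its yellow drop-down door, press the sprung hook down by its red pad until it lets go of its catch, ease the door out, and lower it towards you until it lies fully open. Do it gently: never push on the cupboard, door or hook with more than about 20 newtons or fling the door, and leave the things standing around where they are.

Things in the scene. Friction and masses are not known exactly. Their poses are not given: they have to be found in the camera images.
- cupboard: Low grey cupboard screwed to the bench: 200 mm deep (x), 340 wide (y), 180 high, top board 10 thick. Origin: centre of its underside; x points from door to back, z up; turned up to 0.25 rad. Shut, the door's inner face is at x = -100 mm; the top board begins at x = -70. Between them a finger gap 30 mm wide (x) and 320 long (y) is open from above.
- catch (a point): On the cupboard, middle of the lower edge of the catch: a steel lip hanging under the front of the top board, x = -70 to -64 mm, z = 150 to 180 mm in the cupboard's frame, as long as the gap. The hook's barb, 6 mm thick, stands behind it, overlapping it by 5 mm. Same axes as the cupboard.
- door (a joint): Yellow drop-down door, 336 mm wide, 12 thick, hinged along its lower edge. 0 = shut, upright; grows as its top comes towards the robot; stops at 1.5 rad, flat in front of the cupboard. Starts at 0 to 0.015. A stiff hinge (0.6 N m; door 0.5 kg) keeps it where it is left. While the hook is caught it moves to about 0.03 at most; from about 0.14 the hook is past the lip.
- door_hinge (a point): On the hinge axis, at the middle of the door's width, in the plane of the door's inner face, 14 mm above the bench. It turns with the door: z runs up the inner face to the top edge (166 mm from the hinge), x is the normal of the inner face (to the cupboard's back when shut), y along the hinge.
- latch_mount (a point): On the door's inner face, 129 mm from the hinge, at the middle of the latch, which is clamped within 60 mm of the door's middle; axes as door_hinge. A white hook 40 mm wide sticks out 46 mm along x, its top level with this point. On it stands a red press pad, 30 mm wide (y), x = 5 to 27 mm; its flat top is screwed to a height 2 to 31 mm above this point, not measured: feel for it.
- hook_root (a point): Just below latch_mount, 14 mm nearer to the hinge. How the hook behaves: pressed by its pad it gives straight down towards the hinge, starting at 4 N and stiffening by 0.7 N per mm. It is clear of the lip after 5 to 6 mm (8 N), but as the door tips the barb rises: hold 8 to 10 mm (10 to 11 N) till it is past. It meets a hard stop after 11 mm (12 N). It springs back when let go and catches again if the door is shut.
- paint_tin: Bystander: paint tin with blue label, 84 mm across, 95 mm high, standing; origin under its centre.
- screw_jar: Bystander: amber jar, 60 mm across, 80 mm high, standing; origin under its centre.

How it is judged:
On the way:
1. the hook is off its catch: the door has been eased out past 0.2 rad (value of joint door above 0.2 rad), for 0.1 s.
At the end, for the whole second after the job is handed in: The door lies open, at 1.3 rad or more (it stops at 1.5), at rest and let go of; the tin and jar are within 20 mm of where they were and upright (value of joint door above 1.3 rad and velocity of joint door below 0.05 rad/s and distance of each of paint_tin, screw_jar from where it was at the start of the episode below 0.02 m and angle between each of paint_tin, screw_jar's own z axis and vertical below 0.2 rad); the robot touches nothing.
It fails at once if the robot pushes on the cupboard, its door or its hook with more than 20 N (contact force between any of the fingers, the arm and cupboard above 20 N).
It fails at once if the door is flung open (faster than 4 rad/s) (velocity of joint door above 4 rad/s).
It fails at once if a bystander is knocked more than 40 mm away (distance of any of paint_tin, screw_jar from where it was at the start of the episode above 0.04 m).
It also fails if it takes over 53 s, if anything falls off the work surface, if the arm or the gripper's body presses on something with over 40 N, if the wrist force passes 120 N, or if a joint passes its speed limit or range.

## Working session

There is one attempt and no reset: what is moved stays moved. The work goes in short steps, Python scripts to look and compute and a tool call to move; the robot and the scene stay as the last step left them, time stands still between calls to the robot, and variables do not carry over. Pictures are saved under pics/ and viewed, at most 10 in all, crops included, and the job is handed in when it is done.

Besides the shell and the picture viewer there is one more tool, called after "Request:" by a JSON object that holds its "op" and its "data", one argument or row to a line. step_arm: Moves the arm, as the interface text tells. Its arguments: {"type":"object","properties":{"rows":{"type":"array"},"newtons":{"type":"number"}},"required":["rows"]}

```bash
ls; mkdir -p pics; python3 - <<'E'
from station import *
import cv2,numpy as np
s=observe();print({k:np.round(v,3) for k,v in s.items()})
ims=[]
for c in ["scene","top"]:
    d=capture(c);ims.append(d['img'])
    print(c,d['fx'],np.round(-np.array(d['R']).T@np.array(d['t']),3),np.round(d['R'],3).tolist())
    for n in ["cupboard","catch","door","door_hinge","latch_mount","hook_root","paint_tin","screw_jar"]:
        try:
            print(n,[(np.round(r['position'],3).tolist(),round(r['confidence'],2)) for r in recognise(n,c)[:2]])
        except Exception as e: print(n,e)
    cv2.imwrite(f'pics/{c}1.png',d['img'])
E
```

```text
pics
{'time_s': np.float64(0.0), 'joints': array([ 1.095,  0.207,  1.543, -0.   ,  1.394, -0.15 ]), 'dq': array([ 0.001, -0.002,  0.001,  0.001,  0.001,  0.001]), 'joint_torque': array([ 2.0000e-03, -3.7086e+01, -2.8143e+01,  7.0000e-02,  3.6000e-02,
       -0.0000e+00]), 'eef_pos': array([0.184, 0.544, 0.404]), 'orientation': array([ 0.162,  0.987, -0.001, -0.   ]), 'ft_force': array([-0.377,  0.144, -0.263]), 'moment': array([0.021, 0.044, 0.02 ]), 'finger_force': np.float64(0.0), 'grip_width': np.float64(0.094)}
scene 435.951196453222 [0.581 0.305 0.79 ] [[-0.968, -0.251, 0.007], [-0.231, 0.878, -0.419], [0.099, -0.407, -0.908]]
cupboard [([0.729, 0.107, 0.182], 0.64), ([0.653, 0.06, 0.156], 0.2)]
catch [([0.73, 0.106, 0.179], 0.57)]
door [([0.638, 0.072, 0.18], 0.86)]
door_hinge [([0.633, 0.071, 0.178], 0.74)]
latch_mount [([0.652, 0.06, 0.161], 0.63)]
hook_root [([0.65, 0.063, 0.156], 0.74)]
paint_tin [([0.546, 0.284, 0.091], 0.9)]
screw_jar [([0.66, -0.178, 0.082], 0.76)]
top 609.1845507375273 [0.457 0.002 1.083] [[0.001, -1.0, -0.019], [-0.981, 0.002, -0.193], [0.193, 0.018, -0.981]]
cupboard [([0.711, 0.072, 0.179], 0.59)]
catch [([0.717, 0.074, 0.182], 0.69), ([0.654, 0.056, 0.162], 0.42)]
door [([0.631, 0.056, 0.149], 0.8)]
door_hinge [([0.63, 0.057, 0.152], 0.77)]
latch_mount [([0.656, 0.055, 0.162], 0.89), ([0.715, 0.071, 0.182], 0.26)]
hook_root [([0.655, 0.056, 0.162], 0.64), ([0.627, 0.057, 0.152], 0.23)]
paint_tin [([0.54, 0.271, 0.097], 0.96)]
screw_jar [([0.665, -0.185, 0.078], 0.87)]
```

View pics/top1.png

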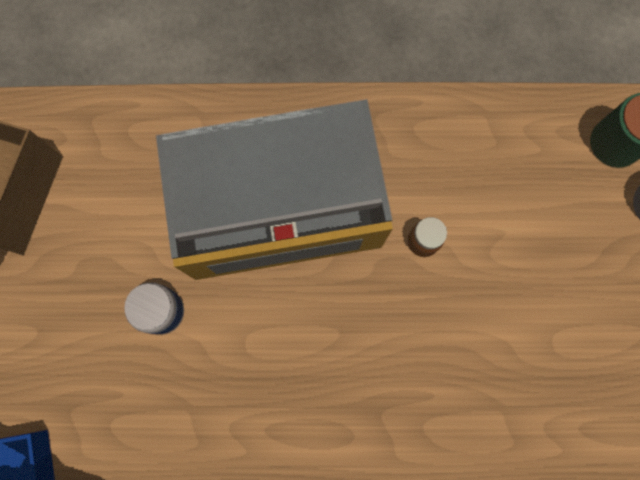

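View pics/scene1.png

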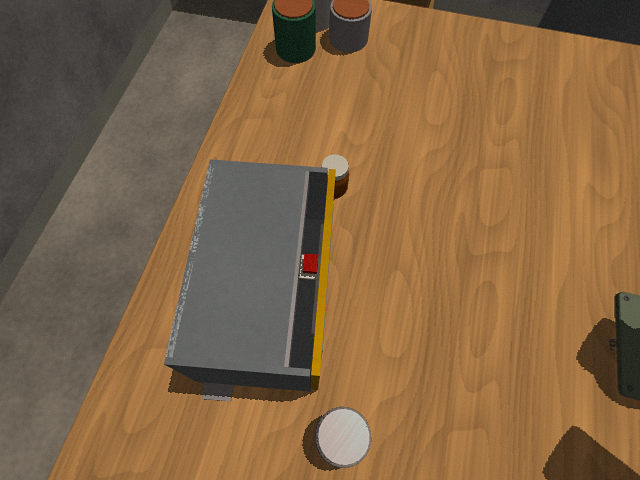

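The top view shows the red pad at about (284,232) and the door's top strip running from (175,262) to (390,228). In the scene view the pad is at about (311,263). The tin is at the left end and the jar at the right.

```bash
cat >h.py <<'E'
from station import *
import cv2,numpy as np
def ray(d,uv):
    K=np.array([[d['fx'],0,d['cx']],[0,d['fy'],d['cy']],[0,0,1.]])
    p=cv2.undistortPoints(np.array([[uv]],float),K,np.array(d['D'],float))[0,0]
    R=np.array(d['R']);t=np.array(d['t']).ravel()
    v=R.T@np.r_[p,1]; return -R.T@t, v/np.linalg.norm(v)
def tri(rs):
    A=sum(np.eye(3)-np.outer(v,v) for c,v in rs);b=sum((np.eye(3)-np.outer(v,v))@c for c,v in rs)
    X=np.linalg.solve(A,b);return X,[np.linalg.norm((np.eye(3)-np.outer(v,v))@(X-c)) for c,v in rs]
def atz(d,uv,z):
    c,v=ray(d,uv);return c+v*(z-c[2])/v[2]
E
python3 - <<'E'
from h import *
rs={}
for c in ["scene","top"]:
    d=capture(c);im=d['img'].astype(int);b,g,r=im[...,0],im[...,1],im[...,2]
    m=((r>110)&(g<50)&(b<50)).astype(np.uint8)
    if c=="scene": m[:, :290]=0;m[:,330:]=0;m[:240]=0;m[290:]=0
    else: m[:215]=0;m[250:]=0;m[:,260:]=0 if False else m[:,260:];m[:,:260]=0;m[:,310:]=0
    ys,xs=np.nonzero(m);print(c,m.sum(),xs.min(),xs.max(),ys.min(),ys.max(),xs.mean(),ys.mean())
    print(cv2.minAreaRect(np.c_[xs,ys].astype(np.float32)))
    rs[c]=ray(d,(xs.mean(),ys.mean()))
    for z in (.145,.155,.165,.175): print(z,np.round(atz(d,(xs.mean(),ys.mean()),z),4))
    y=((r>120)&(g>80)&(b<60)&(r-b>90)).astype(np.uint8)
    n,l,st,_=cv2.connectedComponentsWithStats(y);k=1+st[1:,4].argmax();ys,xs=np.nonzero(l==k)
    print('door area',len(xs), 'bright values',np.percentile(r[l==k],[5,50,95]))
    # inner (cupboard side) edge
    P=[]
    if c=="top":
        for u in range(xs.min()+6,xs.max()-5,4): P.append((u,ys[xs==u].min()))
    else:
        for v in range(ys.min()+6,ys.max()-5,4): P.append((xs[ys==v].min(),v))
    W=np.array([atz(d,p,.18) for p in P]);vx,vy,x0,y0=cv2.fitLine(W[:,:2].astype(np.float32),cv2.DIST_HUBER,0,.01,.01).ravel()
    print('inner edge dir',vx,vy,'pt',x0,y0,'yaw',np.arctan(-vx/vy),'ends',W[0],W[-1])
print(tri(list(rs.values())))
E
```

```text
scene 238 303 317 254 271 310.19747899159665 262.2310924369748
((310.1680603027344, 262.1516418457031), (13.580361366271973, 17.292325973510742), 5.19442892074585)
0.145 [0.6561 0.0493 0.145 ]
0.155 [0.6549 0.0533 0.155 ]
0.165 [0.6537 0.0573 0.165 ]
0.175 [0.6526 0.0612 0.175 ]
door area 1654 bright values [157. 178. 191.]
inner edge dir 0.17075948 -0.98531276 pt 0.6349848 0.06791899 yaw 0.17160043 ends [ 0.66390046 -0.09574701  0.18      ] [0.60966964 0.21170951 0.18      ]
top 204 274 292 225 239 283.2450980392157 232.16176470588235
((283.02703857421875, 232.1621551513672), (12.494322776794434, 16.76869773864746), 80.53767395019531)
0.145 [0.657  0.0572 0.145 ]
0.155 [0.6549 0.0566 0.155 ]
0.165 [0.6527 0.056  0.165 ]
0.175 [0.6506 0.0554 0.175 ]
door area 1599 bright values [147. 164. 169.]
inner edge dir 0.1709339 -0.9852825 pt 0.63672185 0.056820337 yaw 0.17177744 ends [0.61003597 0.21122573 0.18      ] [ 0.6633481 -0.0978126  0.18     ]
(array([0.65375084, 0.05611256, 0.16184433]), [np.float64(0.0003529859953542935), np.float64(0.00035298599535450845)])
```

Request:
{"op": "step_arm", "data": {
  "rows": [
    [[0, -40, -21, -5, 0], [0, -80, -42, -10, 0], [0, -120, -63, -15, 0], [0, -160, -84, -20, 0], [0, -200, -105, -20, 0], [0, -240, -126, -20, 0], [0, -280, -147, -20, 0], [0, -320, -168, -20, 0]]
  ],
  "newtons": 20
}}

```text
time_s: 1.8
eef_pos: [0.4344, 0.2816, 0.425]
orientation: [0.162, 0.987, 0.0, 0.0]
ft_force: [0.6, 0.2, 0.5]
grip_width: 0.0334
finger_force: 0.0
```

Request:
{"op": "step_arm", "data": {
  "rows": [
    [[0, -40, -21, 0, -5], [0, -80, -42, 0, -10], [0, -120, -63, 0, -15], [0, -160, -84, 0, -20], [0, -200, -105, 0, -25], [0, -240, -126, 0, -28.5], [0, -278, -146, 0, -28.5], [0, -278, -146, 0, -28.5]]
  ]
}}

```text
time_s: 2.6
eef_pos: [0.6527, 0.0514, 0.4237]
orientation: [-0.083, 0.997, -0.001, 0.0]
ft_force: [-0.9, 0.1, -0.1]
grip_width: 0.0003
finger_force: 0.0
```

```bash
python3 - <<'E'
from h import *
from scipy.spatial.transform import Rotation as Ro
s=observe();d=capture("wrist");T=np.eye(4);T[:3,:3]=Ro.from_quat(s['orientation']).as_matrix();T[:3,3]=s['eef_pos']
M=np.linalg.inv(T@np.array(d['mount']));d['R']=M[:3,:3];d['t']=M[:3,3]
im=d['img'].astype(int);b,g,r=im[...,0],im[...,1],im[...,2]
m=((r>100)&(g<60)&(b<60)).astype(np.uint8);n,l,st,ce=cv2.connectedComponentsWithStats(m)
for k in np.argsort(-st[1:,4])[:3]+1: print(st[k],ce[k],np.round(atz(d,ce[k],.162),4))
y=((r>120)&(g>80)&(b<60)&(r-b>90));ys,xs=np.nonzero(y);print(len(xs),xs.min() if len(xs) else 0)
print(s['eef_pos'],-d['R'].T@d['t'])
cv2.imwrite('pics/w1.png',d['img'])
E
```

```text
[ 308  245   41   30 1164] [328.46563574 259.81099656] [0.6543 0.0545 0.162 ]
[ 79 169  23  49 291] [ 93.48109966 193.74570447] [ 0.6351 -0.1036  0.162 ]
[100 169   2   1   2] [100.5 169. ] [ 0.6183 -0.0994  0.162 ]
15658 56
[0.65268475 0.05141191 0.42372586] [0.58034551 0.03794462 0.4039558 ]
```

View pics/w1.png

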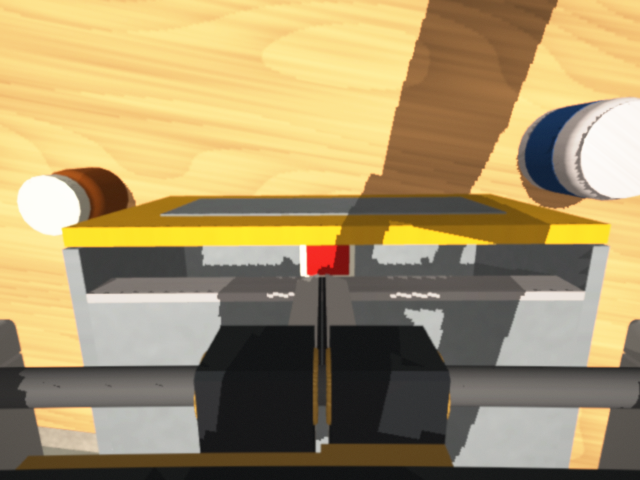

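The wrist view shows the pad at (328,260), behind the yellow door edge. It maps to (0.654, 0.055), which agrees with the other cameras, so I'll descend into the gap.

Request:
{"op": "step_arm", "data": {
  "rows": [
    [[0, 2, 4, 8, -0.3], [0, 2, 4, 16, -0.3], [0, 2, 4, 24, -0.3], [0, 2, 4, 32, -0.3], [0, 2, 4, 38, -0.3], [0, 2, 4, 44, -0.3], [0, 2, 4, 48, -0.3], [0, 2, 4, 50, -0.3]]
  ]
}}

```text
time_s: 3.45
eef_pos: [0.6477, 0.0595, 0.3746]
orientation: [-0.088, 0.996, -0.0, 0.001]
ft_force: [1.0, 0.0, 0.9]
grip_width: 0.0001
finger_force: 0.4
```

Request:
{"op": "step_arm", "data": {
  "rows": [
    [[0, 0, 0, 1, 0], [0, 0, 0, 2, 0], [0, 0, 0, 3, 0], [0, 0, 0, 4, 0], [0, 0, 0, 5, 0], [0, 0, 0, 6, 0], [0, 0, 0, 6, 0], [0, 0, 0, 6, 0]]
  ]
}}

```text
time_s: 4.25
eef_pos: [0.6477, 0.0595, 0.3688]
orientation: [-0.088, 0.996, -0.0, 0.001]
ft_force: [3.5, -0.1, 0.5]
grip_width: 0.0003
finger_force: 1.5
```

Request:
{"op": "step_arm", "data": {
  "rows": [
    [[0, -1, -1, 0, 0], [0, -2, -2, 0, 0], [0, -2, -3, 0, 0], [0, -2, -3, 1, 0], [0, -2, -3, 2, 0], [0, -2, -3, 3, 0], [0, -2, -3, 3, 0], [0, -2, -3, 3, 0]]
  ]
}}

```text
time_s: 5.05
eef_pos: [0.6499, 0.0569, 0.3656]
orientation: [-0.088, 0.996, 0.0, -0.0]
ft_force: [0.6, 0.4, -0.4]
grip_width: 0.0002
finger_force: 0.0
```

Request:
{"op": "step_arm", "data": {
  "rows": [
    [[0, 0, 0, 1, 0], [0, 0, 0, 1.5, 0], [0, 0, 0, 2, 0], [0, 0, 0, 3, 0], [0, 0, 0, 4, 0], [0, 0, 0, 5, 0], [0, 0, 0, 5, 0], [0, 0, 0, 5, 0]]
  ]
}}

```text
time_s: 5.85
eef_pos: [0.6499, 0.0569, 0.3606]
orientation: [-0.088, 0.996, 0.0, -0.0]
ft_force: [0.1, 0.5, 0.5]
grip_width: 0.0006
finger_force: 0.0
```

Request:
{"op": "step_arm", "data": {
  "rows": [
    [[0, 0, 0, 0.5, 0], [0, 0, 0, 1, 0], [0, 0, 0, 1.5, 0], [0, 0, 0, 2, 0], [0, 0, 0, 2.5, 0], [0, 0, 0, 3, 0], [0, 0, 0, 3, 0], [0, 0, 0, 3, 0]]
  ]
}}

```text
time_s: 6.65
eef_pos: [0.6501, 0.0569, 0.3581]
orientation: [-0.088, 0.996, -0.0, 0.0]
ft_force: [-0.7, 0.1, 5.5]
grip_width: 0.0005
finger_force: 2.6
```

Request:
{"op": "step_arm", "data": {
  "rows": [
    [[0, 0, 0, 1, 0], [0, 0, 0, 2, 0], [0, 0, 0, 3, 0], [0, 0, 0, 4, 0], [0, 0, 0, 5, 0], [0, 0, 0, 5, 0], [0, 0, 0, 5, 0], [0, 0, 0, 5, 0]]
  ]
}}

```text
time_s: 7.45
eef_pos: [0.6501, 0.0569, 0.354]
orientation: [-0.088, 0.996, -0.0, 0.001]
ft_force: [-2.0, 0.3, 7.9]
grip_width: 0.0004
finger_force: 4.0
```

Request:
{"op": "step_arm", "data": {
  "rows": [
    [[0, 0, 0, 0.5, 0], [0, 0, 0, 1, 0], [0, 0, 0, 1.5, 0], [0, 0, 0, 2, 0], [0, 0, 0, 2.5, 0], [0, 0, 0, 3, 0], [0, 0, 0, 3.4, 0], [0, 0, 0, 3.4, 0]]
  ]
}}

```text
time_s: 8.25
eef_pos: [0.6502, 0.0569, 0.3511]
orientation: [-0.088, 0.996, -0.0, 0.001]
ft_force: [-2.7, -0.2, 10.4]
grip_width: 0.0007
finger_force: 5.0
```

Request:
{"op": "step_arm", "data": {
  "rows": [
    [[0, 1, 0, 0, 0], [0, 2, 0, 0, 0], [0, 3.5, 0, 0, 0], [0, 5, 0, 0, 0], [0, 6.5, 0, 0, 0], [0, 8, 0, 0, 0], [0, 9, 0, 0, 0], [0, 9, 0, 0, 0]]
  ]
}}

```text
time_s: 9.05
eef_pos: [0.6435, 0.0557, 0.353]
orientation: [-0.088, 0.996, 0.0, 0.006]
ft_force: [4.1, 2.2, 9.2]
grip_width: 0.0005
finger_force: 4.5
```

Request:
{"op": "step_arm", "data": {
  "rows": [
    [[0, 0, 0, 0.5, 0], [0, 0, 0, 1, 0], [0, 0, 0, 1.5, 0], [0, 1, 0, 1.5, 0], [0, 2, 0, 1.5, 0], [0, 3, 0, 1.5, 0], [0, 4, 0, 1.5, 0], [0, 4, 0, 1.5, 0]]
  ]
}}

```text
time_s: 9.85
eef_pos: [0.6397, 0.0551, 0.3519]
orientation: [-0.088, 0.996, 0.0, 0.007]
ft_force: [3.3, 2.4, 10.4]
grip_width: 0.0008
finger_force: 5.0
```

Request:
{"op": "step_arm", "data": {
  "rows": [
    [[0, 1, 0, 0, 0], [0, 2, 0, 0, 0], [0, 3, 0, 0, 0], [0, 4, 0, 0, 0], [0, 5, 0, 0, 0], [0, 6, 0, 0, 0], [0, 7, 0, 0, 0], [0, 7, 0, 0, 0]]
  ]
}}

```text
time_s: 10.65
eef_pos: [0.6328, 0.0538, 0.3518]
orientation: [-0.088, 0.996, 0.0, 0.007]
ft_force: [5.5, 2.3, 10.5]
grip_width: 0.0002
finger_force: 4.6
```

Request:
{"op": "step_arm", "data": {
  "rows": [
    [[0, 1, 0, 0, 0], [0, 2, 0, 0, 0], [0, 3, 0, 0, 0], [0, 4, 0, 0, 0], [0, 5, 0, 0, 0], [0, 6, 0, 0, 0], [0, 7, 0, 0, 0], [0, 7, 0, 0, 0]]
  ]
}}

```text
time_s: 11.45
eef_pos: [0.6256, 0.0525, 0.3517]
orientation: [-0.088, 0.996, -0.0, 0.006]
ft_force: [2.9, 1.9, 10.7]
grip_width: 0.0007
finger_force: 4.9
```

Request:
{"op": "step_arm", "data": {
  "rows": [
    [[0, 1, 0, 0, 0], [0, 2, 0, 0, 0], [0, 3, 0, 0, 0], [0, 4, 0, 0, 0], [0, 5, 0, 0, 0], [0, 6, 0, 0, 0], [0, 7, 0, 0, 0], [0, 7, 0, 0, 0]]
  ]
}}

```text
time_s: 12.25
eef_pos: [0.6185, 0.0512, 0.3514]
orientation: [-0.088, 0.996, -0.0, 0.005]
ft_force: [1.9, 2.0, 10.1]
grip_width: 0.0001
finger_force: 4.8
```

```bash
python3 - <<'E'
from h import *
d=capture("scene");cv2.imwrite('pics/s2.png',cv2.resize(d['img'][140:400,150:400],None,fx=2.2,fy=2.2))
E
```

```text
(no output)
```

View pics/s2.png

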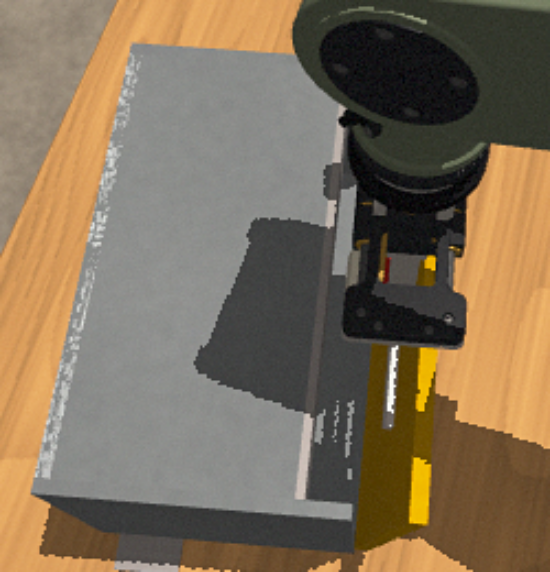

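The door now stands clear of the catch, tipped out by about 0.2 rad. I'll push it a little further before letting the pad up.

Request:
{"op": "step_arm", "data": {
  "rows": [
    [[0, 2, 0, 0, 0], [0, 4, 0, 0, 0], [0, 6, 0, 0, 0], [0, 8, 0, 0, 0], [0, 10, 0, 0, 0], [0, 12, 0, 0, 0], [0, 14, 0, 0, 0], [0, 14, 0, 0, 0]]
  ]
}}

```text
time_s: 13.1
eef_pos: [0.6041, 0.0487, 0.3506]
orientation: [-0.088, 0.996, -0.0, 0.004]
ft_force: [-0.1, 1.6, 9.4]
grip_width: 0.0005
finger_force: 4.4
```

Request:
{"op": "step_arm", "data": {
  "rows": [
    [[0, -1, 0, -3, 0], [0, -3, 0, -7, 0], [0, -5, 0, -12, 0], [0, -5, 0, -18, 0], [0, -5, 0, -24, 0], [0, -5, 0, -30, 0], [0, -5, 0, -36, 0], [0, -5, 0, -36, 0]]
  ]
}}

```text
time_s: 13.9
eef_pos: [0.608, 0.0493, 0.3851]
orientation: [-0.088, 0.996, -0.0, 0.001]
ft_force: [0.6, -0.4, -0.4]
grip_width: 0.0004
finger_force: 0.0
```

Request:
{"op": "step_arm", "data": {
  "rows": [
    [[0, 0, -10, 0, 0], [0, 0, -22, 0, 0], [0, 0, -34, 0, 0], [0, 0, -46, 0, 0], [0, 0, -48, 8, 0], [0, 0, -48, 18, 0], [0, 0, -48, 28, 0], [0, 0, -48, 36, 0]]
  ]
}}

```text
time_s: 14.7
eef_pos: [0.6156, 0.0025, 0.3459]
orientation: [-0.089, 0.996, 0.0, -0.001]
ft_force: [-0.2, -1.2, 0.5]
grip_width: 0.0006
finger_force: 0.0
```

Request:
{"op": "step_arm", "data": {
  "rows": [
    [[0, 4, 0, 1, 0], [0, 10, 0, 2.5, 0], [0, 16.5, 0, 4, 0], [0, 23, 0, 7, 0], [0, 29, 0, 10, 0], [0, 35, 0, 13.5, 0], [0, 41, 0, 17.5, 0], [0, 41, 0, 17.5, 0]]
  ]
}}

```text
time_s: 15.5
eef_pos: [0.5743, -0.0054, 0.3293]
orientation: [-0.088, 0.996, 0.0, -0.002]
ft_force: [0.5, 0.2, -0.5]
grip_width: 0.0004
finger_force: 0.2
```

Request:
{"op": "step_arm", "data": {
  "rows": [
    [[0, 5.5, 0, 4, 0], [0, 11, 0, 8.5, 0], [0, 16.5, 0, 13, 0], [0, 21.5, 0, 18, 0], [0, 26.5, 0, 23, 0], [0, 31, 0, 28.5, 0], [0, 35, 0, 34, 0], [0, 39, 0, 40, 0]]
  ]
}}

```text
time_s: 16.3
eef_pos: [0.5369, -0.0121, 0.2898]
orientation: [-0.088, 0.996, -0.0, -0.0]
ft_force: [1.4, 0.4, 0.8]
grip_width: 0.0002
finger_force: 0.8
```

```bash
python3 - <<'E'
from h import *
d=capture("scene");cv2.imwrite('pics/s3.png',cv2.resize(d['img'][140:400,150:400],None,fx=2.2,fy=2.2))
E
```

```text
(no output)
```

View pics/s3.png

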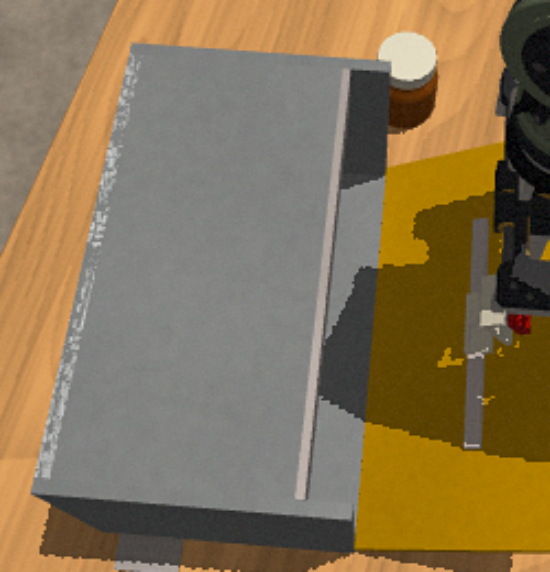

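Request:
{"op": "step_arm", "data": {
  "rows": [
    [[0, 3.5, 0, 6, 0], [0, 7, 0, 12, 0], [0, 10, 0, 18.5, 0], [0, 12.5, 0, 25, 0], [0, 15, 0, 31.5, 0], [0, 17, 0, 38, 0], [0, 18.5, 0, 44, 0], [0, 18.5, 0, 46, 0]]
  ]
}}

```text
time_s: 17.15
eef_pos: [0.5185, -0.0153, 0.2432]
orientation: [-0.088, 0.996, 0.0, -0.001]
ft_force: [-0.4, -0.7, 1.0]
grip_width: 0.0002
finger_force: 0.3
```

Request:
{"op": "step_arm", "data": {
  "rows": [
    [[0, 0.5, 0, 1.5, 0], [0, 1, 0, 3, 0], [0, 1, 0, 4.5, 0], [0, 1.5, 0, 6, 0], [0, 1.5, 0, 7.5, 0], [0, 1.5, 0, 9, 0], [0, 1.5, 0, 10, 0], [0, 1.5, 0, 10, 0]]
  ]
}}

```text
time_s: 17.95
eef_pos: [0.5176, -0.0156, 0.2341]
orientation: [-0.088, 0.996, -0.0, -0.0]
ft_force: [0.2, -0.0, -0.7]
grip_width: 0.0007
finger_force: 0.0
```

Request:
{"op": "step_arm", "data": {
  "rows": [
    [[0, -3, 0, -10, 0], [0, -3, 0, -30, 0], [0, -3, 0, -60, 0], [0, -3, 0, -90, 0], [0, -3, 0, -120, 0], [0, -3, 0, -150, 0], [0, -3, 0, -180, 0], [0, -3, 0, -200, 0]]
  ]
}}

```text
time_s: 18.75
eef_pos: [0.5209, -0.015, 0.438]
orientation: [-0.088, 0.996, -0.001, 0.002]
ft_force: [-0.4, -0.4, 0.0]
grip_width: 0.0002
finger_force: 0.0
```

```bash
python3 - <<'E'
from h import *
ims=[]
for c in ["scene","top"]:
    d=capture(c);ims.append(cv2.resize(d['img'],(400,300)))
    for n in ["paint_tin","screw_jar","door","latch_mount"]:
        print(c,n,[(np.round(r['position'],3).tolist(),round(r['confidence'],2)) for r in recognise(n,c)[:1]])
cv2.imwrite('pics/e.png',np.hstack(ims))
E
```

```text
scene paint_tin [([0.545, 0.284, 0.087], 0.96)]
scene screw_jar [([0.666, -0.172, 0.081], 0.82)]
scene door [([0.557, 0.066, 0.025], 0.81)]
scene latch_mount [([0.521, 0.031, 0.064], 0.59)]
top paint_tin [([0.541, 0.272, 0.098], 0.77)]
top screw_jar [([0.666, -0.184, 0.079], 0.81)]
top door [([0.536, 0.151, 0.028], 0.58)]
top latch_mount [([0.515, 0.045, 0.078], 0.52)]
```

View pics/e.png

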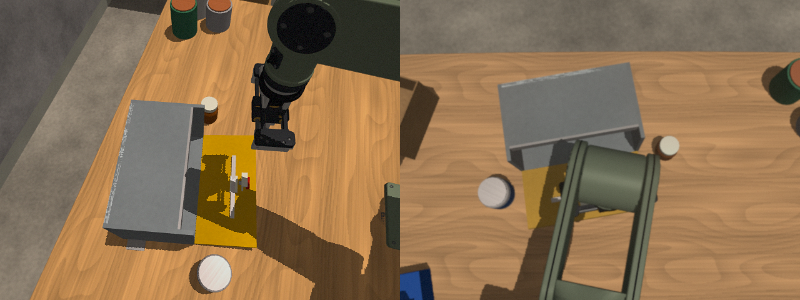

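```bash
python3 - <<'E'
from h import *
rs=[]
for c in ["scene","top"]:
    d=capture(c);im=d['img'].astype(int);b,g,r=im[...,0],im[...,1],im[...,2]
    m=(r>60)&(g>40)&(b<35)&(r-b>60)
    n,l,st,_=cv2.connectedComponentsWithStats(m.astype(np.uint8));k=1+st[1:,4].argmax();ys,xs=np.nonzero(l==k)
    f=(xs+ys) if c=="scene" else (ys*1.0-xs)   # tin-side outer corner
    i=f.argmax();p=(xs[i],ys[i]);print(c,st[k],p);rs.append(ray(d,p))
    print(np.round([atz(d,p,z) for z in (.02,.04,.06)],3).tolist())
print(tri(rs))
c=np.array([.9852,.171]);H=np.array([.6367,.0568])
X=tri(rs)[0];print('s',(X[:2]-H)@c,'lat',(X[:2]-H)@[-.171,.985])
E
```

```text
scene [  311   216   100   181 14910] (np.int64(410), np.int64(396))
[[0.446, 0.192, 0.02], [0.449, 0.195, 0.04], [0.453, 0.198, 0.06]]
top [222 322   5  31  38] (np.int64(223), np.int64(352))
[[0.472, 0.167, 0.02], [0.472, 0.164, 0.04], [0.472, 0.161, 0.06]]
(array([4.57649412e-01, 1.79604267e-01, 2.16863604e-04]), [np.float64(0.017685809451330824), np.float64(0.017685809451330678)])
s -0.1554011095827911 lat 0.15157985331041945
```

```bash
python3 -c "
from station import *
print(hand_in())"
```

```text
the job is handed in; nothing more can be done
None
```

The latch is released and the door lies open at about 1.4 rad (estimated from the fingertip position, with a rough camera check). Wrist force readings stayed near 11 N, the tin and jar stayed where they were, the arm is clear, and the job is handed in, though the hand-in returned no verdict.

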